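# Square up a glass tile in the corner, then lay it into the panel

### The job

Take the blue glass tile out of the storage rack, lay it flat on the squaring board and slide it fully home into the corner, against the end stop and the side fence, and let go of it there. Then take it again by its long sides, through the finger gap in the fence, and lay it flat into the empty place of the panel, face up and in line with the two fixed tiles, and let go. It is glass, so set it down, never drop it, and leave the other two tiles in the rack, the jar and the tub where they are.

Things in the scene. Friction and masses are not known exactly. Their poses are not given: they have to be found in the camera images.
- tile_blue_center (a point): Centre of the blue glass tile, the one to move: a flat slab 66 x 42 mm, 10 mm thick, silver foil edge, blue face, about 70 g. x runs along its 66 mm length, y along its width, z up out of its face. It starts face up in one of the rack's channels, long axis along the channel; its two ends overhang the rack's base by about 6 mm and can be gripped, its long sides are covered by the rails.
- tile_amber_center (a point): Centre of an amber tile of the same size lying in another channel of the rack; to be left there.
- tile_green_center (a point): Centre of a loose green tile of the same size lying in the remaining channel of the rack; to be left there.
- rack: Fixed wooden storage rack, origin at the centre of its underside on the bench. Base 54 mm (x) by 176 mm (y), 10 mm thick; four rails 8 mm wide and 12 mm high above the base run along x, 56 mm apart centre to centre, and make three channels 48 mm wide centred at y = -56, 0 and 56 mm. The channels are open at both x ends.
- corner_seat (a point): Where the blue tile's centre lies when it is fully home in the squaring board's corner, its 66 mm length along this point's x (either way round). The board's top is 5 mm below this point. The end stop's inner face is at x = +33 mm, the side fence's inner face at y = +21 mm. Towards -x and -y the board is open.
- jig: Fixed squaring board, plywood, 200 (x) x 170 (y) x 12 mm, origin under its centre; seat point at x 30, y 20, z 17 mm. Aluminium fences, 15 mm thick, stand 14 mm above it: end stop, inner face x = 63, from y = -19 to 56; side fence, inner face y = 41, in two blocks, x = 50 to 63 and x = -25 to 10, with a 40 mm finger gap between them, open down to the board.
- gap_center (a point): Centre of the empty place in the panel, at the height of the centre of a tile lying there; x runs along the row. The gap is 70 mm long in x, between two fixed tiles, and marked by white paper 42 mm wide. The panel's top is 5 mm below this point. Both y sides are open: 54 mm of bare board.
- panel: Fixed cork board 250 (x) x 150 (y) x 12 mm, origin under its centre, with a row of tiles along x at y = 0: red fixed tile at -x, empty gap in the middle, green fixed tile at +x; each tile 66 x 42 x 10 mm.
- jar_center (a point): Centre of an open glass jar, 68 mm across and 75 mm high, standing loose on the bench; to be left alone.
- tub_center (a point): Centre of an open clear plastic tub with dark green clips, 90 mm (x) by 120 mm (y) and 55 mm high (132 mm over the clips), loose on the bench; to be left alone.
There are look-alikes about, which are no part of the job. Leave any brown or yellow look-alike of the part that bears tile_blue_center alone.

How it is judged:
By the outcome, as a careful person would: the job done as asked, in the order asked, and still so for the second after the job is handed in, with the robot touching nothing.
It also fails if it takes over 69 s, if anything falls off the work surface, if the arm or the gripper's body presses on something with over 40 N, if the wrist force passes 120 N, or if a joint passes its speed limit or range.

### The arm

A 6-joint arm with a two-finger parallel gripper is mounted at the origin on the work surface. World frame = base frame: x ahead of the robot, y to its left, z up, the work surface at z = 0. Lengths are in m, angles in rad, forces in N, time in s.
With the tool pointing down it reaches from about 0.3 to 0.775 m from the base axis. Payload 14.6 kg.
Tool frame: the origin (TCP) lies on the mounting face of the last link; the fingertips stand ctrl.tip_extent ahead of it and the grasp point (between the pads) lies 180 mm ahead of it (ctrl.tip_extent is the distance from the TCP to the fingertips, in m); z points along the fingers, y is the direction in which the jaws open and shut (so a half turn about z gives the same grasp; the last joint's range is limited). The gripper opens to 94 mm and grips with 3 to 60 N. Pads are 16 mm wide; open, the fingers measure 119 mm over their backs; the gripper's body (75 mm by 177 mm) begins 78 mm behind the grasp point.
Start: joints at [1.144, 0.3, 1.521, -0, 1.321, -0.067], TCP at [0.194, 0.515, 0.405] pointing down, gripper open.
Joint ranges: [-3.03, 3.03], [-0.79, 2.21], [0.23, 2.52], [-1.04, 4.18], [0, 3.07], [-2.55, 2.55]. Speed limits (rad/s): [2.22, 2.22, 2.57, 3.14, 3.14, 3.14].

### API

Orientations are given as [roll, pitch, yaw] about the fixed x, y, z axes, in that order (R = Rz(yaw) Ry(pitch) Rx(roll)).
In Python, from station import ctrl, vision gives the robot as it stands. The module is installed in compiled form; this text tells all that it offers.
- The arm moves only by the tool send_rows, never from a script. Its argument "increments" is a list of rows, each a list of 3 entries, a list of its own where there are three numbers: the turn, a rotation vector about the tool's x, y, z in rad, then the shift along the tool's x, y, z in mm, then the finger opening in mm, from 0 to 94. In form: [[[ax, ay, az], [dx, dy, dz], hand], ...]. A call has 1 to 5 rows; each row is the pose to reach, as a shift and turn from the pose commanded when the call began, along the tool's axes at that moment; what a row does not reach only later rows make up. A row lasts 1/12 s, in which the tool goes at most 41.7 mm and 7.16 degrees, less where a joint would pass 70% of its speed; a pose out of reach is approached as far as the arm can. A call with a gripper value outside its range is refused whole. The fingers move at their own pace and stop on an object; "grip_force" is the grip in N (left out, the last holds). Time passes only in rows, so rows that repeat a pose let the fingers close. It gives the time, the measured TCP pose, the force and the opening at its end, in the units of the state.
- ctrl.get_obs(): the state, without advancing time (a new reading comes with each control period).
- vision.camera(name): name is "scene" or "top" or "wrist"; returns (picture, depth): 420x560x3 uint8, red, green, blue; 420x560 float32, m along the optical axis (not along the pixel's ray), 0 where there is no reading.
- vision.calibration(name): a dict with "K" (3x3 intrinsics, pixels), "R" (3x3) and "t" (3): a world point X has camera coordinates R X + t; the wrist camera has in their place "hand_eye" (4x4, takes a point from camera to tool coordinates, whose origin is the TCP and whose axes are the flange's). Camera axes: x right, y down, z forward; pixel columns grow to the right and rows downward; lengths in m; the calibration is good to about 2 mm. The wrist camera is an equidistant fisheye: a pixel r from the principal point sees the ray r / f radians off the axis. A picture is of the moment at which its call begins: read the wrist's pose just before it. calibration takes no time and is no camera call.
- ctrl.hand_in(): hands the job in, once; it reports no verdict.
The state is a dict: "time_s": time; "qpos": joint angles; "joint_vel": joint speeds; "tau": joint torques, N m; "ee_pos": TCP position; "eef_rot": TCP orientation; "force": force on the tool from outside, world axes, zero at the start; "moment": the same for the moment, N m; "grip_width": finger opening in m.
Only numpy, scipy, OpenCV 4.12 (cv2) and the standard library are available. Lean on these libraries where they do the work, as an engineer would, in place of code of your own. Each camera call takes 0.05 s, during which the arm holds its last target. There are 200 camera calls.

## Working session

There is one attempt and no reset: what is moved stays moved. The work goes in short steps, Python scripts to look and compute and a tool call to move; the robot and the scene stay as the last step left them, time stands still between calls to the robot, and variables do not carry over. Pictures are saved under pics/ and viewed, about 8 in all and at most 12, crops included, and the job is handed in when it is done.

Besides the shell and the picture viewer there is one more tool, called as name(argument=value, ...) on one line, values as JSON. send_rows: Moves the arm, as the interface text tells. Its arguments: {"type":"object","properties":{"increments":{"type":"array","items":{"type":"array"}},"grip_force":{"type":"number"}},"required":["increments"]}

```bash
mkdir -p pics
python3 - <<'E'
from station import ctrl, vision
import cv2, numpy as np
print(ctrl.get_obs(), ctrl.tip_extent)
ims=[]
for n in ("scene","top"):
    p,d=vision.camera(n); np.savez(f"{n}.npz",p=p,d=d); c=vision.calibration(n); print(n,{k:np.round(v,4).tolist() for k,v in c.items()})
    cv2.imwrite(f"pics/{n}.png",p[:,:,::-1])
print(vision.calibration("wrist"))
E
```

```text
{'time_s': 0.0, 'qpos': array([ 1.14439347e+00,  3.00481813e-01,  1.52159749e+00, -9.17260406e-06,
        1.32069445e+00, -6.65855268e-02]), 'joint_vel': array([ 1.19811585e-03,  3.11230889e-05, -3.09704277e-04,  5.19502071e-04,
       -1.51284987e-03, -6.52411901e-04]), 'tau': array([-2.27492710e-03, -5.31806874e+01, -3.52742136e+01,  7.07335328e-02,
        2.43918621e-02, -1.22786423e-04]), 'ee_pos': array([0.19363858, 0.51474912, 0.40407338]), 'eef_rot': array([-3.14041358e+00, -6.97210903e-05,  2.78177756e+00]), 'force': array([ 0.32620072, -0.19465081, -0.49924642]), 'moment': array([ 0.04070553,  0.01503339, -0.00496398]), 'grip_width': 0.09411596388228137} 0.1992
scene {'K': [[395.1201, 0.0, 283.25], [0.0, 395.1201, 207.4976], [0.0, 0.0, 1.0]], 'R': [[0.6516, 0.7586, -0.0044], [0.3969, -0.3459, -0.8502], [-0.6465, 0.5522, -0.5264]], 't': [-0.3845, -0.1676, 1.3989]}
top {'K': [[427.0285, 0.0, 277.5548], [0.0, 427.0285, 210.5573], [0.0, 0.0, 1.0]], 'R': [[-0.0119, -0.9998, -0.0167], [-0.9931, 0.0137, -0.1162], [0.1164, 0.0152, -0.9931]], 't': [0.0128, 0.5897, 1.2183]}
{'K': array([[325.1922621,   0.       , 280.3960073],
       [  0.       , 325.1922621, 211.1995287],
       [  0.       ,   0.       ,   1.       ]]), 'hand_eye': array([[ 2.55298643e-04, -9.62070703e-01, -2.72800103e-01,
         7.97654903e-02],
       [ 9.99999296e-01,  5.61693698e-04, -1.04505308e-03,
         1.02290972e-03],
       [ 1.15864505e-03, -2.72799645e-01,  9.62070170e-01,
         2.04236981e-02],
       [ 0.00000000e+00,  0.00000000e+00,  0.00000000e+00,
         1.00000000e+00]])}
```

View pics/top.png

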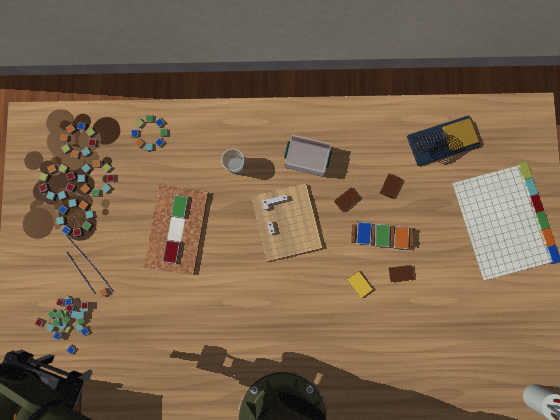

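View pics/scene.png

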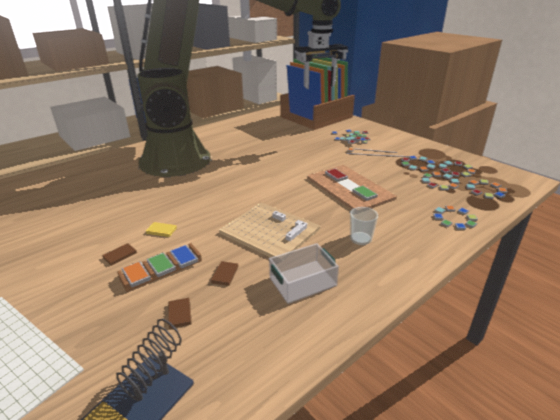

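```bash
cat > h.py <<'E'
import numpy as np, cv2
from station import vision
def cast(name,uv,z):
    c=vision.calibration(name); uv=np.atleast_2d(uv).astype(float)
    r=np.c_[uv,np.ones(len(uv))]@np.linalg.inv(c["K"]).T
    o=-c["R"].T@c["t"]; d=r@c["R"]
    return o+d*((z-o[2])/d[:,2])[:,None]
def mask(p,h0,h1,s=110,v=50):
    h=cv2.cvtColor(p,cv2.COLOR_RGB2HSV); return cv2.inRange(h,(h0,s,v),(h1,255,255))
def rect(P):
    # world xy points -> centre, (long, short), yaw of long side in (-90,90]
    c,(w,h),a=cv2.minAreaRect((P[:,:2]*1000).astype(np.float32))
    if w<h: w,h,a=h,w,a+90
    return np.round(c,1),np.round((w,h),1),round((a+90)%180-90,1)
E
python3 - <<'E'
from h import *
for n in ("top","scene"):
    f=np.load(n+".npz"); p=f["p"]
    print(n)
    for nm,a,b,z in(("red",0,6,.022),("red2",170,180,.022),("amber",7,14,.02),("green",45,80,.02),("blue",105,125,.02)):
        m=mask(p,a,b,150 if nm=="amber" else 110,70)
        k,l,s,c=cv2.connectedComponentsWithStats(m)
        for i in range(1,k):
            if s[i,4]>(80 if n=="top" else 120) and s[i,4]<1500:
                pts=cv2.findContours((l==i).astype(np.uint8),0,1)[0][0][:,0]
                v,u=np.where(l==i)
                print(nm,c[i].round(1),s[i,4],"xyz",cast(n,c[i],z).round(4)[0],rect(cast(n,pts,z)), "medh")
f=np.load("top.npz")["p"]
a=cv2.resize(f[170:290,140:270],None,fx=3,fy=3,interpolation=3)
b=cv2.resize(f[170:290,245:425],None,fx=3.,fy=3.,interpolation=3)
s=np.load("scene.npz")["p"]
b2=cv2.resize(s[165:290,110:400],(800,345),interpolation=3)
a=cv2.resize(a[:,:260],(260,240));
cv2.imwrite("pics/c1.png",np.vstack([cv2.resize(f[180:270,140:430],(800,248),interpolation=3),b2])[:,:,::-1])
E
```

```text
top
red2 [536.6 203. ] 126 xyz [ 0.6031 -0.7564  0.022 ] (array([ 603.1, -756.1]), array([46.1, 23.5]), 13.7) medh
red2 [170.6 251.3] 241 xyz [0.4749 0.3217 0.022 ] (array([475. , 321.6]), array([59.2, 35.7]), -9.4) medh
amber [ 34.1 112.3] 1264 xyz [0.9066 0.7517 0.02  ] (array([889.2, 741.6]), array([520.1, 301.4]), -48.9) medh
amber [390.5 185.2] 281 xyz [ 0.6628 -0.3317  0.02  ] (array([ 662.5, -331.7]), array([63.4, 40.6]), -25.8) medh
amber [346.6 198.9] 281 xyz [ 0.6235 -0.1999  0.02  ] (array([ 623. , -199.4]), array([64.8, 39.7]), -53.9) medh
amber [401.3 237.1] 250 xyz [ 0.5082 -0.3567  0.02  ] (array([ 508.6, -355.7]), array([59.1, 35. ]), -2.7) medh
amber [548.3 236.5] 156 xyz [ 0.5045 -0.7833  0.02  ] (array([ 503.9, -781.6]), array([49.5, 28.9]), 13.7) medh
amber [400.7 273.2] 306 xyz [ 0.4033 -0.3501  0.02  ] (array([ 403.4, -349.9]), array([65., 40.]), -84.0) medh
green [178.9 206. ] 212 xyz [0.6093 0.2995 0.02  ] (array([609.5, 299.7]), array([57.6, 33.1]), -9.5) medh
green [542.6 219.8] 134 xyz [ 0.5534 -0.7708  0.02  ] (array([ 553.4, -770.6]), array([49.1, 23.8]), 15.3) medh
green [382.1 234.8] 215 xyz [ 0.5154 -0.3007  0.02  ] (array([ 515.4, -300.4]), array([56.9, 32.7]), -5.7) medh
blue [363.8 232.7] 257 xyz [ 0.5225 -0.2474  0.02  ] (array([ 522.4, -247.2]), array([60.1, 36.4]), -5.3) medh
blue [553.7 253.8] 157 xyz [ 0.4541 -0.7946  0.02  ] (array([ 453.8, -793.7]), array([49.7, 29.2]), 12.4) medh
scene
amber [135.  271.8] 250 xyz [ 0.5082 -0.3564  0.02  ] (array([ 507.4, -356.3]), array([55.5, 32.2]), -4.1) medh
blue [304.3  27.7] 304 xyz [-2.0247  2.534   0.02  ] (array([-2201.1,  2722.4]), array([2550.4,  138.6]), -43.0) medh
blue [302.8  91.7] 1207 xyz [-0.2849  0.8861  0.02  ] (array([-345.7,  965.8]), array([1017.8,  190.3]), -40.3) medh
blue [183.1 254.2] 226 xyz [ 0.522 -0.247  0.02 ] (array([ 521.3, -246.6]), array([55.6, 34.4]), -5.5) medh
```

View pics/c1.png

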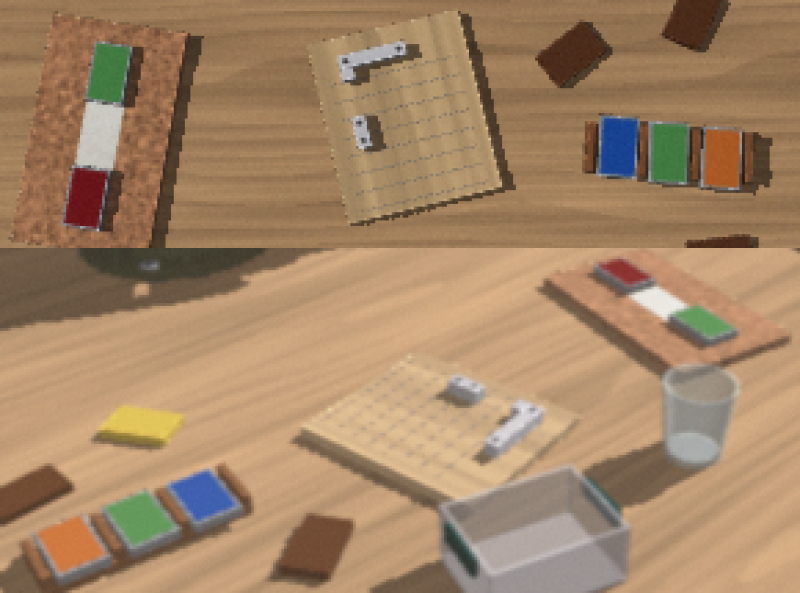

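```bash
cat >> h.py <<'E'
def go(pos,yaw,o=None):
    "print total tool-frame shift (mm) and z turn (rad) to reach world TCP pos (m), yaw (deg), tool kept straight down"
    from station import ctrl
    from scipy.spatial.transform import Rotation as Ro
    o=o or ctrl.get_obs(); R=Ro.from_euler("xyz",o["eef_rot"])
    T=Ro.from_euler("xyz",[np.pi,0,np.radians(yaw)])
    print("t",round(o["time_s"],2),"from",o["ee_pos"].round(4),np.degrees(o["eef_rot"]).round(2),"w",round(o["grip_width"],4),"shift",(R.inv().apply(np.array(pos)-o["ee_pos"])*1000).round(1),"turn",(R.inv()*T).as_rotvec().round(4))
E
python3 - <<'E'
from h import *
uv=np.array([[310,45],[462,12],[513,188],[350,222]])/2.759+[140,180]
P=cast("top",uv,.012);print(P.round(3),P.mean(0),rect(P))
f=np.load("top.npz")["p"]; h=cv2.cvtColor(f,cv2.COLOR_RGB2HSV)
m=cv2.inRange(h,(0,0,150),(180,60,255)); m[:,:255]=0;m[:,290:]=0;m[:190]=0;m[240:]=0
k,l,s,c=cv2.connectedComponentsWithStats(m)
for i in range(1,k):
  if s[i,4]>15:
    v,u=np.where(l==i); print(c[i],s[i,4],rect(cast("top",np.c_[u,v],.026)))
go([.55,.06,.40],103)
E
```

```text
[[ 0.637  0.081  0.012]
 [ 0.67  -0.085  0.012]
 [ 0.479 -0.136  0.012]
 [ 0.445  0.039  0.012]] [ 0.55762213 -0.02544012  0.012     ] (array([557.6, -27.7]), array([200.2, 178. ]), 12.3)
[272.83823529 200.38235294] 136 (array([619. ,  13.9]), array([75.3, 27.1]), -74.7)
[270.18867925 227.11320755] 53 (array([541.9,  27.2]), array([34.4, 14.3]), 13.5)
t 0.1 from [0.1937 0.5148 0.4041] [-179.94   -0.    159.38] w 0.0939 shift [-493.6 -300.2    4.4] turn [-1.000e-03  4.000e-04  9.841e-01]
```

send_rows(increments=[[[0,0,0],[-33,-22,1.5],94],[[0,0,0],[-67,-44,3],94],[[0,0,0],[-100,-66,4.5],94],[[0,0,0],[-133,-87,6],94]])

```text
time_s: 0.43
ee_pos: [0.288, 0.3849, 0.3983]
eef_rot: [-3.141, -0.0, 2.782]
force: [0.3, 0.1, 0.7]
grip_width: 0.094
```

send_rows(increments=[[[0,0,0],[-33,-22,1.5],94],[[0,0,0],[-67,-44,3],94],[[0,0,0],[-100,-66,4.5],94],[[0,0,0],[-133,-87,6],94]])

```text
time_s: 0.77
ee_pos: [0.382, 0.2564, 0.3925]
eef_rot: [-3.141, -0.0, 2.782]
force: [0.9, -0.1, -0.6]
grip_width: 0.0939
```

send_rows(increments=[[[0,0,0],[-33,-22,1.5],94],[[0,0,0],[-67,-44,3],94],[[0,0,0],[-100,-66,4.5],94],[[0,0,0],[-133,-87,6],94]])

```text
time_s: 1.1
ee_pos: [0.4759, 0.128, 0.3865]
eef_rot: [-3.142, -0.0, 2.782]
force: [0.2, 1.0, 0.3]
grip_width: 0.0939
```

send_rows(increments=[[[0,0,0],[-33,-22,1.5],94],[[0,0,0],[-67,-44,3],94],[[0,0,0],[-100,-66,4.5],94],[[0,0,0],[-133,-87,6],94]])

```text
time_s: 1.43
ee_pos: [0.5698, -0.0003, 0.3803]
eef_rot: [-3.141, -0.0, 2.781]
force: [1.4, 1.3, -0.9]
grip_width: 0.0941
```

send_rows(increments=[[[0,0,0.12],[0,0,0],94],[[0,0,0.24],[0,0,0],94],[[0,0,0.36],[0,0,0],94],[[0,0,0.48],[0,0,0],94],[[0,0,0.6],[0,0,0],94]])

```text
time_s: 1.85
ee_pos: [0.5691, 0.0016, 0.3802]
eef_rot: [-3.141, -0.001, 2.176]
force: [0.9, 0.7, 0.0]
grip_width: 0.0942
```

send_rows(increments=[[[0,0,0.12],[0,0,0],94],[[0,0,0.24],[0,0,0],94],[[0,0,0.36],[0,0,0],94],[[0,0,0.384],[0,0,0],94]])

```text
time_s: 2.18
ee_pos: [0.569, 0.0017, 0.3803]
eef_rot: [-3.141, -0.0, 1.792]
force: [-0.9, 0.1, -0.1]
grip_width: 0.0939
```

```bash
cat >> h.py <<'E'
def wrist(fn):
    from station import ctrl
    o=ctrl.get_obs(); p,d=vision.camera("wrist"); np.savez(fn,p=p,d=d,pos=o["ee_pos"],rot=o["eef_rot"]); return np.load(fn)
def _pose(f):
    from scipy.spatial.transform import Rotation as Ro
    c=vision.calibration("wrist"); T=np.eye(4); T[:3,:3]=Ro.from_euler("xyz",f["rot"]).as_matrix(); T[:3,3]=f["pos"]
    return c["K"],T@c["hand_eye"]
def wcast(f,uv,z):
    K,T=_pose(f); a=(np.atleast_2d(uv)-K[:2,2])/K[0,0]; r=np.linalg.norm(a,axis=1)+1e-9
    d=np.c_[a*(np.sin(r)/r)[:,None],np.cos(r)]@T[:3,:3].T
    return T[:3,3]+d*((z-T[2,3])/d[:,2])[:,None]
def wproj(f,X):
    K,T=_pose(f); c=(np.atleast_2d(X)-T[:3,3])@T[:3,:3]; n=np.linalg.norm(c[:,:2],axis=1)+1e-9
    return c[:,:2]/n[:,None]*np.arctan2(n,c[:,2])[:,None]*K[0,0]+K[:2,2]
def rectify(f,c,yaw,z,w=.22,h=.22,s=2000):
    "top-down view of plane z: columns along +x' , rows along -y' of the frame at c with yaw (deg); s px/m"
    W,H=int(w*s),int(h*s); u,v=np.meshgrid((np.arange(W)-W/2)/s,-(np.arange(H)-H/2)/s); a=np.radians(yaw)
    X=np.c_[(c[0]+u*np.cos(a)-v*np.sin(a)).ravel(),(c[1]+u*np.sin(a)+v*np.cos(a)).ravel(),np.full(u.size,z)]
    m=wproj(f,X).reshape(H,W,2).astype(np.float32)
    return cv2.remap(f["p"],m[...,0],m[...,1],cv2.INTER_LINEAR)
E
python3 - <<'E'
from h import *
f=wrist("w1.npz")
a=rectify(f,(.557,-.026),13,.012,.26,.22); b=cv2.resize(f["p"],(280,210))
b=np.vstack([b,np.zeros((a.shape[0]-210,280,3),np.uint8)])
cv2.imwrite("pics/w1.png",np.hstack([a,b])[:,:,::-1])
E
```

```text
(no output)
```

View pics/w1.png

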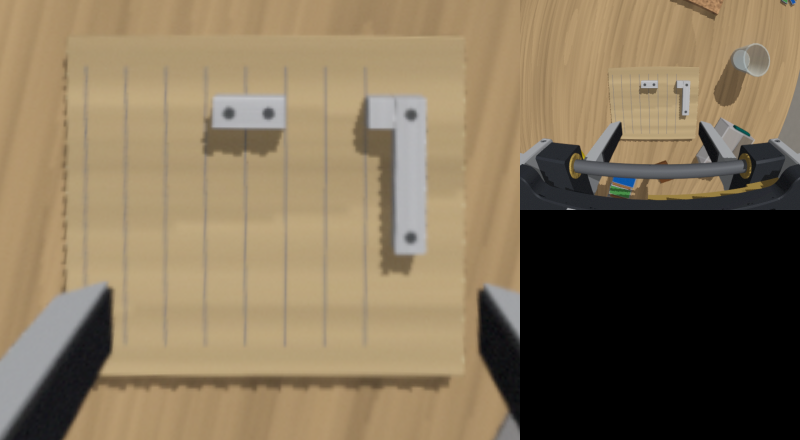

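send_rows(increments=[[[0,0,0.05],[-33,-14,11],94],[[0,0,0.1],[-66,-28,22],94],[[0,0,0.15],[-99,-42,33],94],[[0,0,0.2],[-132,-57,45],94]])

```text
time_s: 2.57
ee_pos: [0.5428, -0.141, 0.3352]
eef_rot: [3.141, 0.0, 1.6]
force: [1.3, -0.5, -0.6]
grip_width: 0.0942
```

```bash
python3 -c "
from h import *
go([.5225,-.247,.30],82.5)"
```

```text
t 2.57 from [ 0.5428 -0.141   0.3352] [1.7999e+02 1.0000e-02 9.1690e+01] w 0.0942 shift [-105.4  -23.4   35.3] turn [2.000e-04 1.000e-04 1.604e-01]
```

send_rows(increments=[[[0,0,0.05],[-35,-8,12],94],[[0,0,0.1],[-70,-16,24],94],[[0,0,0.16],[-105,-23.4,35],94],[[0,0,0.16],[-105,-23.4,35],94]])

```text
time_s: 2.9
ee_pos: [0.521, -0.25, 0.2983]
eef_rot: [-3.139, -0.0, 1.434]
force: [-0.6, 0.4, -0.7]
grip_width: 0.0941
```

Run:
```python
from h import *
f=wrist("w2.npz"); p=f["p"]
m=mask(p,105,125,110,60); k,l,s,c=cv2.connectedComponentsWithStats(m)
i=1+np.argmax(s[1:,4]); pts=cv2.findContours((l==i).astype(np.uint8),0,1)[0][0][:,0]
print(c[i],s[i,4],rect(wcast(f,pts,.02)))
o=f["pos"];print(o)
a=rectify(f,(.5225,-.247),-7.5,.02,.16,.2); b=cv2.resize(p,(400,300)); 
cv2.imwrite("pics/w2.png",np.hstack([a,np.vstack([b,np.zeros((100,400,3),np.uint8)])])[:,:,::-1])
```

```text
[280.57251381 214.61912983] 2896 (array([ 520.7, -246.2]), array([59.5, 35.8]), -5.3)
[ 0.52096379 -0.25001253  0.29826315]
```

View pics/w2.png

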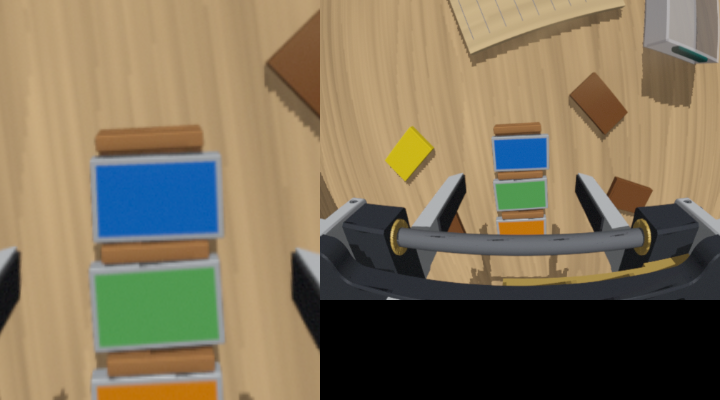

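send_rows(increments=[[[0,0,-0.043],[3.8,0.2,10],94],[[0,0,-0.043],[3.8,0.2,35],94],[[0,0,-0.043],[3.8,0.2,60],94],[[0,0,-0.043],[3.8,0.2,80],94],[[0,0,-0.043],[3.8,0.2,86.5],94]])

```text
time_s: 3.37
ee_pos: [0.5231, -0.2404, 0.2115]
eef_rot: [-3.138, -0.002, 1.485]
force: [0.3, 0.5, 0.3]
grip_width: 0.0941
```

send_rows(increments=[[[0,0,0],[0,0,0],74],[[0,0,0],[0,0,0],64],[[0,0,0],[0,0,0],60],[[0,0,0],[0,0,0],60],[[0,0,0],[0,0,0],60]], grip_force=15)

```text
time_s: 3.78
ee_pos: [0.5236, -0.2416, 0.2153]
eef_rot: [3.14, 0.001, 1.481]
force: [-0.8, 2.1, 5.3]
grip_width: 0.0658
```

Run:
```python
from h import *
go([.559,-.0124,.2145],103)
```

```text
t 3.78 from [ 0.5236 -0.2416  0.2153] [1.7991e+02 4.0000e-02 8.4860e+01] w 0.0658 shift [231.4  14.8   0.7] turn [ 0.0014  0.0009 -0.3165]
```

send_rows(increments=[[[0,0,0],[0,0,0],78],[[0,0,0],[-2,0,0],78],[[0,0,0],[-4.6,0,2],78],[[0,0,0],[-4.6,0,4],78],[[0,0,0],[-4.6,0,4],78]])

```text
time_s: 4.2
ee_pos: [0.5228, -0.2463, 0.2096]
eef_rot: [-3.141, -0.0, 1.48]
force: [-0.8, 0.1, 0.2]
grip_width: 0.0781
```

send_rows(increments=[[[0,0,0],[0,0,0],78],[[0,0,0],[0,0,0],68],[[0,0,0],[0,0,0],60],[[0,0,0],[0,0,0],60],[[0,0,0],[0,0,0],60]])

```text
time_s: 4.62
ee_pos: [0.523, -0.2461, 0.2102]
eef_rot: [3.142, 0.0, 1.481]
force: [-0.6, -0.4, -1.3]
grip_width: 0.0656
```

Run:
```python
from h import *
go([.559,-.0124,.2145],103)
```

```text
t 4.62 from [ 0.523  -0.2461  0.2102] [180.     0.    84.85] w 0.0656 shift [236.   14.9  -4.3] turn [ 1.000e-04  0.000e+00 -3.168e-01]
```

send_rows(increments=[[[0,0,0],[0,0,-5],60],[[0,0,0],[0,0,-15],60],[[0,0,0],[0,0,-35],60],[[0,0,0],[0,0,-55],60],[[0,0,0],[0,0,-55],60]])

```text
time_s: 5.03
ee_pos: [0.5236, -0.2464, 0.2698]
eef_rot: [3.136, 0.002, 1.481]
force: [1.1, 0.5, -0.3]
grip_width: 0.066
```

send_rows(increments=[[[0,0,0],[25,2,0],60],[[0,0,0],[55,4,0],60],[[0,0,0],[85,6,0],60],[[0,0,0],[115,8,0],60],[[0,0,0],[145,10,0],60]])

```text
time_s: 5.45
ee_pos: [0.5459, -0.1013, 0.2653]
eef_rot: [3.142, 0.0, 1.481]
force: [1.0, -0.2, -1.0]
grip_width: 0.0656
```

send_rows(increments=[[[0,0,-0.06],[30,1,0],60],[[0,0,-0.12],[55,3,0],60],[[0,0,-0.18],[75,4,0],60],[[0,0,-0.25],[85,5,0],60],[[0,0,-0.317],[91,5,0],60]])

```text
time_s: 5.87
ee_pos: [0.5592, -0.0109, 0.2652]
eef_rot: [3.141, -0.0, 1.803]
force: [0.0, -0.2, -0.1]
grip_width: 0.0658
```

send_rows(increments=[[[0,0,0],[0,0,0],60],[[0,0,0],[0,0,0],60],[[0,0,0],[0,0,0],60]])

```text
time_s: 6.12
ee_pos: [0.559, -0.0129, 0.2652]
eef_rot: [-3.142, 0.0, 1.795]
force: [-0.5, 0.5, -1.2]
grip_width: 0.066
```

Run:
```python
from h import *
f=wrist("w3.npz"); p=f["p"]
go([.559,-.0124,.2125],103)
m=mask(p,105,125,110,60); k,l,s,c=cv2.connectedComponentsWithStats(m)
i=1+np.argmax(s[1:,4]); pts=cv2.findContours((l==i).astype(np.uint8),0,1)[0][0][:,0]
z=f["pos"][2]-.2102+.020
print(c[i],s[i,4],rect(wcast(f,pts,z)))
cv2.imwrite("pics/w3.png",p[:,:,::-1])
```

```text
t 6.17 from [ 0.5591 -0.013   0.2652] [180.     0.   102.86] w 0.0657 shift [ 0.6  0.1 52.7] turn [ 0.      0.0001 -0.0024]
[280.40129393 264.2998776 ] 5719 (array([559.4, -13.4]), array([60. , 35.7]), 12.9)
```

View pics/w3.png

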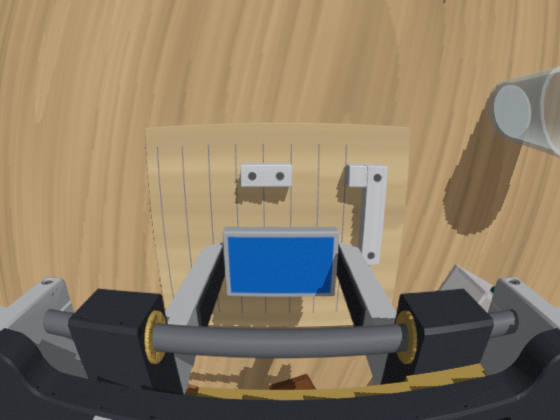

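send_rows(increments=[[[0,0,0],[0,0,15],60],[[0,0,0],[0,0,30],60],[[0,0,0],[0,0,42],60],[[0,0,0],[0,0,48],60],[[0,0,0],[0,0,50],60]])

```text
time_s: 6.58
ee_pos: [0.5589, -0.0127, 0.2141]
eef_rot: [-3.14, -0.0, 1.797]
force: [-0.3, 0.5, -0.4]
grip_width: 0.066
```

send_rows(increments=[[[0,0,0],[0,0,1],60],[[0,0,0],[0,0,2],60],[[0,0,0],[0,0,2.6],60],[[0,0,0],[0,0,2.8],60],[[0,0,0],[0,0,2.8],60]])

```text
time_s: 7.0
ee_pos: [0.5592, -0.0124, 0.2127]
eef_rot: [3.141, 0.0, 1.798]
force: [0.0, 0.4, -1.3]
grip_width: 0.0662
```

send_rows(increments=[[[0,0,0],[0,0,0.4],60],[[0,0,0],[0,0,0.7],60],[[0,0,0],[0,0,0.9],60],[[0,0,0],[0,0,0.9],60]])

```text
time_s: 7.33
ee_pos: [0.5592, -0.0124, 0.2122]
eef_rot: [3.141, 0.0, 1.798]
force: [-2.3, 0.5, 6.9]
grip_width: 0.0662
```

send_rows(increments=[[[0,0,0],[0,0,0],68],[[0,0,0],[0,0,0],74],[[0,0,0],[0,0,0],76],[[0,0,0],[0,0,0],76]])

```text
time_s: 7.67
ee_pos: [0.5592, -0.0124, 0.2115]
eef_rot: [3.141, 0.0, 1.798]
force: [0.7, 0.3, 1.7]
grip_width: 0.0758
```

send_rows(increments=[[[0,0,0],[0,0,-10],76],[[0,0,0],[0,0,-30],76],[[0,0,0],[0,0,-60],80],[[0,0,0],[0,0,-70],80]])

```text
time_s: 8.0
ee_pos: [0.5596, -0.0125, 0.2855]
eef_rot: [3.138, 0.001, 1.798]
force: [1.2, -0.1, 1.6]
grip_width: 0.0797
```

send_rows(increments=[[[0,0,-0.12],[0,0,0],60],[[0,0,-0.24],[0,0,0],40],[[0,0,-0.36],[0,0,0],20],[[0,0,-0.48],[0,0,0],0],[[0,0,-0.6],[0,0,0],0]])

```text
time_s: 8.42
ee_pos: [0.559, -0.0124, 0.2816]
eef_rot: [-3.142, -0.0, 2.404]
force: [-0.3, 0.3, 0.1]
grip_width: 0.0498
```

send_rows(increments=[[[0,0,-0.12],[0,0,0],0],[[0,0,-0.24],[0,0,0],0],[[0,0,-0.36],[0,0,0],0],[[0,0,-0.48],[0,0,0],0],[[0,0,-0.6],[0,0,0],0]])

```text
time_s: 8.83
ee_pos: [0.559, -0.0124, 0.2816]
eef_rot: [-3.142, -0.0, 3.004]
force: [-0.5, 0.2, 0.3]
grip_width: 0.0167
```

send_rows(increments=[[[0,0,-0.12],[0,0,0],0],[[0,0,-0.24],[0,0,0],0],[[0,0,-0.372],[0,0,0],0],[[0,0,-0.372],[0,0,0],0],[[0,0,-0.372],[0,0,0],0]])

```text
time_s: 9.25
ee_pos: [0.5591, -0.0124, 0.2815]
eef_rot: [3.142, -0.0, -2.917]
force: [-0.4, -0.1, -0.6]
grip_width: 0.0003
```

```bash
cat >> h.py <<'E'
JC=np.array([.5584,-.0187]); JY=13.0
def jig(x,y,z=0.):
    a=np.radians(JY); return np.array([JC[0]+x*np.cos(a)-y*np.sin(a),JC[1]+x*np.sin(a)+y*np.cos(a),z])
def tojig(P):
    a=np.radians(JY); d=np.asarray(P)[:2]-JC; return np.array([d[0]*np.cos(a)+d[1]*np.sin(a),-d[0]*np.sin(a)+d[1]*np.cos(a)])
def blue(f,z):
    m=mask(f["p"],105,125,110,60); k,l,s,c=cv2.connectedComponentsWithStats(m)
    i=1+np.argmax(s[1:,4]); pts=cv2.findContours((l==i).astype(np.uint8),0,1)[0][0][:,0]
    r=rect(wcast(f,pts,z)); print("blue",c[i].round(),r,"jig mm",(tojig(r[0]/1000)*1000).round(1)); return r
E
python3 - <<'E'
from h import *
f=wrist("w4.npz"); blue(f,.022)
go(jig(-.047,.006,.2142),193)
a=rectify(f,JC,13,.026,.24,.2); b=cv2.resize(f["p"],(300,225)); 
cv2.imwrite("pics/w4.png",np.hstack([a,np.vstack([b,np.zeros((175,300,3),np.uint8)])])[:,:,::-1])
E
```

```text
blue [278. 217.] (array([559.5, -13.1]), array([59.8, 36. ]), 12.9) jig mm [2.3 5.2]
t 9.3 from [ 0.5591 -0.0124  0.2815] [ 180.     -0.   -167.17] w 0.0004 shift [49.1 -0.1 67.3] turn [ 0.     -0.     -0.0031]
```

View pics/w4.png

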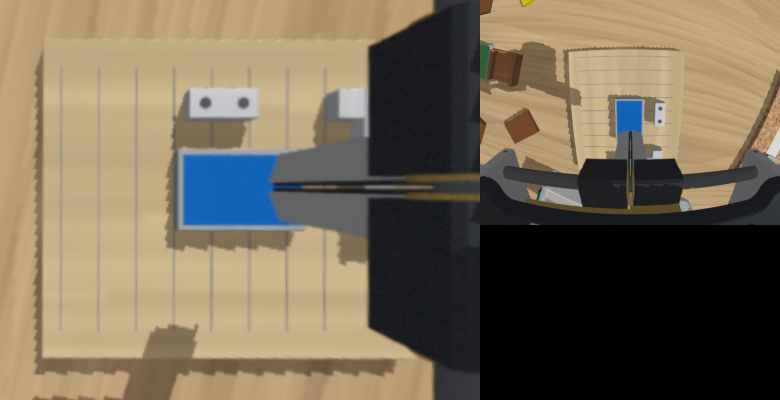

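send_rows(increments=[[[0,0,0],[25,0,0],0],[[0,0,0],[49,0,10],0],[[0,0,0],[49,0,35],0],[[0,0,0],[49,0,60],0],[[0,0,0],[49,0,67],0]])

```text
time_s: 9.72
ee_pos: [0.5104, -0.0235, 0.2118]
eef_rot: [3.14, -0.003, -2.917]
force: [-1.4, -0.4, -0.4]
grip_width: 0.0002
```

send_rows(increments=[[[0,0,0],[0,0,0],0],[[0,0,0],[-2,0,0],0],[[0,0,0],[-6,0,0],0],[[0,0,0],[-10,0,0],0],[[0,0,0],[-14,0,0],0]])

```text
time_s: 10.13
ee_pos: [0.5257, -0.0202, 0.2154]
eef_rot: [-3.141, 0.001, -2.914]
force: [-0.5, 0.0, 0.3]
grip_width: 0.0004
```

send_rows(increments=[[[0,0,0],[-4,0,0],0],[[0,0,0],[-8,0,0],0],[[0,0,0],[-12,0,0],0],[[0,0,0],[-16,0,0],0],[[0,0,0],[-18,0,0],0]])

```text
time_s: 10.55
ee_pos: [0.5431, -0.0162, 0.2145]
eef_rot: [-3.142, 0.0, -2.913]
force: [-1.3, -1.0, 0.8]
grip_width: 0.0003
```

Run:
```python
from h import *
from station import ctrl
o=ctrl.get_obs(); print(o["ee_pos"],tojig(o["ee_pos"]),o["force"])
go(jig(-.011,.006,.2142),193)
```

```text
[ 0.54305125 -0.01615731  0.21445384] [-0.01438338  0.00593023] [-1.26993495 -0.95429885  0.77552234]
t 10.55 from [ 0.5431 -0.0162  0.2145] [-1.8000e+02  1.0000e-02 -1.6692e+02] w 0.0003 shift [-3.4  0.1  0.3] turn [-0.      0.0002  0.0013]
```

send_rows(increments=[[[0,0,0],[-0.8,0,0],0],[[0,0,0],[-1.6,0,0],0],[[0,0,0],[-2,0,0],0],[[0,0,0],[-2,0,0],0]])

```text
time_s: 10.88
ee_pos: [0.5444, -0.0158, 0.2144]
eef_rot: [3.141, -0.001, -2.913]
force: [-2.8, 1.2, 0.7]
grip_width: 0.0005
```

send_rows(increments=[[[0,0,0],[-0.5,0,0],0],[[0,0,0],[-1,0,0],0],[[0,0,0],[-1,0,0],0]])

```text
time_s: 11.13
ee_pos: [0.5449, -0.0158, 0.2143]
eef_rot: [3.141, -0.003, -2.913]
force: [-9.6, -2.8, 5.6]
grip_width: 0.0006
```

send_rows(increments=[[[0,0,0],[-0.4,0,0],0],[[0,0,0],[-0.8,0,0],0],[[0,0,0],[-0.8,0,0],0]])

```text
time_s: 11.38
ee_pos: [0.5453, -0.0157, 0.2143]
eef_rot: [3.141, -0.005, -2.913]
force: [-15.3, -4.0, 10.1]
grip_width: 0.0005
```

send_rows(increments=[[[0,0,0],[3,0,0],0],[[0,0,0],[7,0,0],0],[[0,0,0],[7,0,-10],0],[[0,0,0],[7,-5,-30],0],[[0,0,0],[0,-43,-30],0]])

```text
time_s: 11.8
ee_pos: [0.5559, -0.0545, 0.2482]
eef_rot: [-3.141, 0.003, -2.909]
force: [0.9, 0.2, 0.1]
grip_width: 0.0004
```

send_rows(increments=[[[0,0,0],[-20,0,0],0],[[0,0,0],[-40,0,0],0],[[0,0,0],[-40,0,0],0]])

```text
time_s: 12.05
ee_pos: [0.597, -0.0482, 0.2456]
eef_rot: [-3.141, 0.003, -2.914]
force: [-0.1, 0.1, -0.6]
grip_width: 0.0006
```

Run:
```python
from h import *
f=wrist("w5.npz"); blue(f,.022)
go(jig(.030,-.037,.2142),193)
print(tojig(f["pos"]))
a=rectify(f,JC,13,.026,.24,.2); b=cv2.resize(f["p"],(300,225)); 
cv2.imwrite("pics/w5.png",np.hstack([a,np.vstack([b,np.zeros((175,300,3),np.uint8)])])[:,:,::-1])
```

```text
blue [343. 237.] (array([585.6,  -6.7]), array([59.6, 35.7]), 13.2) jig mm [29.2  5.6]
t 12.1 from [ 0.5957 -0.0481  0.245 ] [-1.7998e+02  7.0000e-02 -1.6691e+02] w 0.0005 shift [-0.2  0.1 30.8] turn [-0.0004  0.0012  0.0016]
[ 0.03098992 -0.0373903 ]
```

View pics/w5.png

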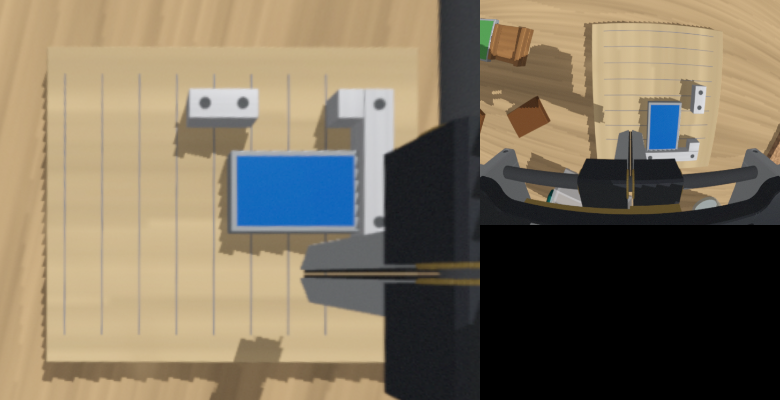

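send_rows(increments=[[[0,0,0],[0.4,0,12],0],[[0,0,0.001],[0.4,0,24],0],[[0,0,0.001],[0.4,0,30],0],[[0,0,0.001],[0.4,0,30.8],0],[[0,0,0.001],[0.4,3,30.8],0]])

```text
time_s: 12.52
ee_pos: [0.5935, -0.0457, 0.2129]
eef_rot: [3.141, -0.001, -2.915]
force: [-0.3, -0.0, 0.1]
grip_width: 0.0007
```

send_rows(increments=[[[0,0,0],[0,4,0],0],[[0,0,0],[0,8,0],0],[[0,0,0],[0,12,0],0],[[0,0,0],[0,15,0],0],[[0,0,0],[0,17,0],0]])

```text
time_s: 12.93
ee_pos: [0.59, -0.0284, 0.2139]
eef_rot: [-3.141, 0.0, -2.914]
force: [-0.4, -0.6, 0.2]
grip_width: 0.0004
```

send_rows(increments=[[[0,0,0],[0,0.6,0],0],[[0,0,0],[0,1.2,0],0],[[0,0,0],[0,1.5,0],0],[[0,0,0],[0,1.5,0],0]])

```text
time_s: 13.27
ee_pos: [0.5898, -0.0275, 0.2138]
eef_rot: [-3.141, 0.0, -2.914]
force: [0.2, -1.0, 2.0]
grip_width: 0.0005
```

send_rows(increments=[[[0,0,0],[0,0.5,0],0],[[0,0,0],[0,1,0],0],[[0,0,0],[0,1,0],0]])

```text
time_s: 13.52
ee_pos: [0.5895, -0.0265, 0.2137]
eef_rot: [-3.141, 0.0, -2.914]
force: [0.8, -1.7, 1.9]
grip_width: 0.0006
```

send_rows(increments=[[[0,0,0],[0,0.5,0],0],[[0,0,0],[0,1,0],0],[[0,0,0],[0,1,0],0]])

```text
time_s: 13.77
ee_pos: [0.5893, -0.0254, 0.2137]
eef_rot: [-3.142, 0.0, -2.914]
force: [0.4, -1.8, 2.8]
grip_width: 0.0003
```

send_rows(increments=[[[0,0,0],[0,0.4,0],0],[[0,0,0],[0,0.8,0],0],[[0,0,0],[0,0.8,0],0]])

```text
time_s: 14.02
ee_pos: [0.5891, -0.0246, 0.2137]
eef_rot: [-3.142, 0.0, -2.914]
force: [0.1, -1.8, 1.8]
grip_width: 0.0003
```

send_rows(increments=[[[0,0,0],[0,0.4,0],0],[[0,0,0],[0,0.8,0],0],[[0,0,0],[0,0.8,0],0]])

```text
time_s: 14.27
ee_pos: [0.5889, -0.0238, 0.2137]
eef_rot: [-3.142, 0.0, -2.914]
force: [0.6, -2.1, 2.2]
grip_width: 0.0004
```

Run:
```python
from h import *
f=wrist("w6.npz"); r=blue(f,.022)
print(tojig(f["pos"]))
```

```text
blue [335. 255.] (array([579.2,   6.9]), array([53.1, 36. ]), 13.0) jig mm [26.  20.3]
[ 0.02856767 -0.01186222]
```

send_rows(increments=[[[0,0,0],[0,0.4,0],0],[[0,0,0],[0,0.7,0],0],[[0,0,0],[0,0.7,0],0]])

```text
time_s: 14.57
ee_pos: [0.5888, -0.0234, 0.2137]
eef_rot: [-3.141, 0.0, -2.914]
force: [1.7, -4.7, 2.1]
grip_width: 0.0006
```

send_rows(increments=[[[0,0,0],[0,0.4,0],0],[[0,0,0],[0,0.7,0],0],[[0,0,0],[0,0.7,0],0]])

```text
time_s: 14.82
ee_pos: [0.5887, -0.0231, 0.2138]
eef_rot: [-3.14, 0.0, -2.915]
force: [1.8, -8.3, 1.4]
grip_width: 0.0005
```

send_rows(increments=[[[0,0,0],[0,0.6,0],0],[[0,0,0],[0,0.6,0],0],[[0,0,0],[0,-3,0],0],[[0,0,0],[0,-7,0],0],[[0,0,0],[0,-7,-15],0]])

```text
time_s: 15.23
ee_pos: [0.5895, -0.0297, 0.226]
eef_rot: [3.14, -0.005, -2.915]
force: [-0.1, -0.6, 0.3]
grip_width: 0.0005
```

send_rows(increments=[[[0,0,0],[0,0,-20],0],[[0,0,0],[25,19,-20],0],[[0,0,0],[49,38,-20],0],[[0,0,0],[49,38,-20],0]])

```text
time_s: 15.57
ee_pos: [0.5304, -0.0018, 0.2478]
eef_rot: [3.14, -0.004, -2.913]
force: [0.1, -0.5, -0.6]
grip_width: 0.0004
```

Run:
```python
from h import *
f=wrist("w7.npz"); blue(f,.022)
go(jig(-.021,.021,.2142),193)
a=rectify(f,jig(.02,.02),13,.022,.12,.12,4000); b=cv2.resize(f["p"],(300,225)); 
cv2.imwrite("pics/w7.png",np.hstack([a,np.vstack([b,np.zeros((255,300,3),np.uint8)])])[:,:,::-1])
```

```text
blue [281. 301.] (array([576.1,  10.2]), array([47.9,  0.8]), 13.1) jig mm [23.7 24.2]
t 15.62 from [ 0.5324 -0.0025  0.2485] [ 1.7995e+02 -9.0000e-02 -1.6692e+02] w 0.0007 shift [-0.8 -0.7 34.3] turn [ 0.0009 -0.0015  0.0013]
```

View pics/w7.png

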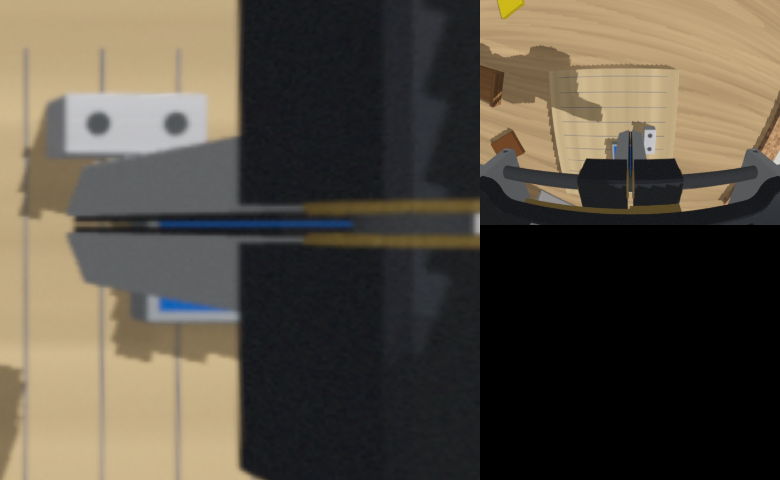

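send_rows(increments=[[[0,0,0],[-0.5,-1.2,12],0],[[0,0,0.001],[-0.5,-1.2,24],0],[[0,0,0.001],[-0.5,-1.2,32],0],[[0,0,0.001],[-0.5,-1.2,34.3],0],[[0,0,0.001],[-4,-1.2,34.3],0]])

```text
time_s: 16.03
ee_pos: [0.5379, -0.0039, 0.2128]
eef_rot: [3.141, -0.003, -2.916]
force: [-0.6, 0.8, -0.4]
grip_width: 0.0004
```

send_rows(increments=[[[0,0,0],[-1.5,0,0],0],[[0,0,0],[-3,0,0],0],[[0,0,0],[-4,0,0],0],[[0,0,0],[-4,0,0],0]])

```text
time_s: 16.37
ee_pos: [0.5418, -0.0029, 0.2145]
eef_rot: [-3.142, -0.002, -2.915]
force: [-6.1, -2.5, 2.5]
grip_width: 0.0006
```

send_rows(increments=[[[0,0,0],[-0.5,0,0],0],[[0,0,0],[-1,0,0],0],[[0,0,0],[-1,0,0],0]])

```text
time_s: 16.62
ee_pos: [0.5423, -0.0028, 0.2144]
eef_rot: [3.141, -0.004, -2.915]
force: [-13.4, -4.5, 7.2]
grip_width: 0.0003
```

send_rows(increments=[[[0,0,0],[-0.4,0,0],0],[[0,0,0],[-0.7,0,0],0],[[0,0,0],[-0.7,0,0],0]])

```text
time_s: 16.87
ee_pos: [0.5426, -0.0028, 0.2144]
eef_rot: [3.141, -0.005, -2.915]
force: [-18.0, -5.4, 9.9]
grip_width: 0.0001
```

send_rows(increments=[[[0,0,0],[3,0,0],0],[[0,0,0],[7,0,0],0],[[0,0,0],[7,0,-20],0],[[0,0,0],[7,0,-50],20],[[0,0,0],[-10,0,-70],40]])

```text
time_s: 17.28
ee_pos: [0.5524, -0.0004, 0.2865]
eef_rot: [-3.141, 0.0, -2.916]
force: [0.2, 0.1, 1.2]
grip_width: 0.0101
```

send_rows(increments=[[[0,0,0],[-30,0,0],70],[[0,0,0],[-30,0,0],80],[[0,0,0],[-30,0,0],80],[[0,0,0],[-30,0,0],80],[[0,0,0],[-30,0,0],80]])

```text
time_s: 17.7
ee_pos: [0.582, 0.0065, 0.284]
eef_rot: [3.141, -0.001, -2.916]
force: [-0.0, -0.2, 0.0]
grip_width: 0.0438
```

Run:
```python
from h import *
f=wrist("w8.npz"); r=blue(f,.022)
go(np.r_[r[0]/1000,.2142],193)
a=rectify(f,jig(.02,.02),13,.022,.12,.12,4000); b=cv2.resize(f["p"],(300,225)); 
cv2.imwrite("pics/w8.png",np.hstack([a,np.vstack([b,np.zeros((255,300,3),np.uint8)])])[:,:,::-1])
```

```text
blue [281. 224.] (array([582.5,   7.7]), array([58.8, 35.9]), 13.0) jig mm [29.4 20.3]
t 17.75 from [0.582  0.0065 0.2841] [ 1.7999e+02 -4.0000e-02 -1.6705e+02] w 0.0479 shift [-0.8  1.1 69.9] turn [ 0.0002 -0.0006 -0.0008]
```

View pics/w8.png

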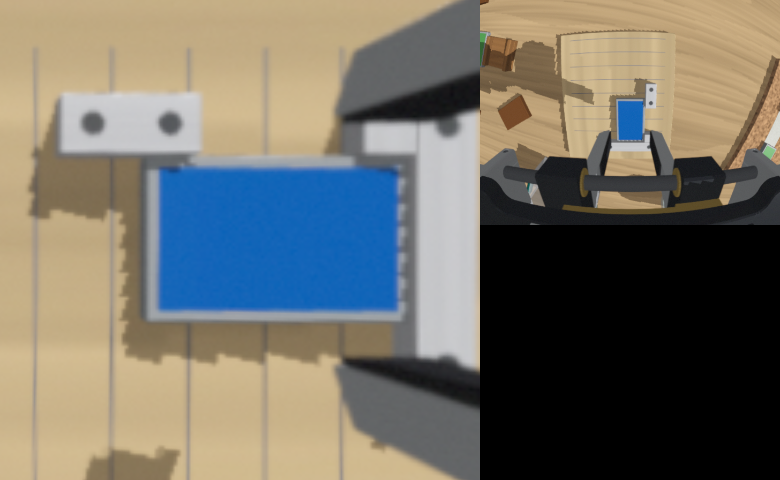

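send_rows(increments=[[[0,0,0],[-0.8,1,0],66],[[0,0,0],[-0.8,1,25],66],[[0,0,0],[-0.8,1,50],66],[[0,0,0],[-0.8,1,62],66],[[0,0,0],[-0.8,1,67],66]])

```text
time_s: 18.17
ee_pos: [0.5826, 0.0078, 0.2155]
eef_rot: [3.141, -0.003, -2.915]
force: [0.7, 0.8, 0.3]
grip_width: 0.0661
```

send_rows(increments=[[[0,0,0],[0,0,2],66],[[0,0,0],[0,0,3.5],66],[[0,0,0],[0,0,4],66],[[0,0,0],[0,0,4],66]])

```text
time_s: 18.5
ee_pos: [0.5833, 0.0077, 0.2142]
eef_rot: [-3.141, 0.001, -2.915]
force: [0.6, -0.7, 0.2]
grip_width: 0.0662
```

send_rows(increments=[[[0,0,0],[0,0,0],54],[[0,0,0],[0,0,0],46],[[0,0,0],[0,0,0],38],[[0,0,0],[0,0,0],36],[[0,0,0],[0,0,0],36]])

```text
time_s: 18.92
ee_pos: [0.5832, 0.0073, 0.2136]
eef_rot: [-3.14, 0.0, -2.915]
force: [1.2, -6.7, 0.4]
grip_width: 0.0417
```

send_rows(increments=[[[0,0,0],[0,0,0],36],[[0,0,0],[0,0,0],36],[[0,0,0],[0,0,0],36]])

```text
time_s: 19.17
ee_pos: [0.5832, 0.0073, 0.2136]
eef_rot: [-3.141, 0.0, -2.916]
force: [0.6, -6.2, 0.7]
grip_width: 0.0419
```

send_rows(increments=[[[0,0,0],[0,-0.5,-1],36],[[0,0,0],[0.5,-0.8,-6],36],[[0,0,0],[1,-1,-20],36],[[0,0,0],[1,-1,-40],36],[[0,0,0],[1,-1,-55],36]])

```text
time_s: 19.58
ee_pos: [0.5824, 0.0067, 0.2698]
eef_rot: [3.141, 0.0, -2.915]
force: [0.1, 0.7, -0.2]
grip_width: 0.0415
```

Run:
```python
from h import *
go([.542,.311,.27],170.6)
```

```text
t 19.58 from [0.5824 0.0067 0.2698] [ 1.7999e+02  2.0000e-02 -1.6704e+02] w 0.0415 shift [-2.890e+01  3.056e+02 -1.000e-01] turn [3.000e-04 3.000e-04 3.903e-01]
```

send_rows(increments=[[[0,0,0],[-2,20,0],36],[[0,0,0],[-5,50,0],36],[[0,0,0],[-8,85,0],36],[[0,0,0],[-11,120,0],36],[[0,0,0],[-14,150,0],36]])

```text
time_s: 20.0
ee_pos: [0.5617, 0.1579, 0.2688]
eef_rot: [3.141, 0.0, -2.915]
force: [0.5, 0.1, -1.0]
grip_width: 0.0418
```

send_rows(increments=[[[0,0,0.08],[-4,35,0],36],[[0,0,0.16],[-8,70,0],36],[[0,0,0.24],[-11,105,0],36],[[0,0,0.32],[-13,135,0],36],[[0,0,0.39],[-15,155,0],36]])

```text
time_s: 20.42
ee_pos: [0.5411, 0.3131, 0.2687]
eef_rot: [3.141, -0.0, 2.976]
force: [0.7, -0.8, -1.0]
grip_width: 0.0416
```

send_rows(increments=[[[0,0,0],[0,0,0],36],[[0,0,0],[0,0,0],36],[[0,0,0],[0,0,0],36],[[0,0,0],[0,0,0],36]])

```text
time_s: 20.75
ee_pos: [0.5425, 0.3093, 0.2685]
eef_rot: [-3.141, -0.0, 2.978]
force: [-0.0, -0.6, -0.9]
grip_width: 0.0419
```

Run:
```python
from h import *
f=wrist("w9.npz"); p=f["p"]
go([.542,.311,.27],170.6)
blue(f,f["pos"][2]-.2136+.022)
for nm,a,b in(("red",165,180),("green",45,85)):
    m=mask(p,a,b,110,50); k,l,s,c=cv2.connectedComponentsWithStats(m)
    for i in range(1,k):
        if s[i,4]>800:
            pts=cv2.findContours((l==i).astype(np.uint8),0,1)[0][0][:,0]; print(nm,c[i].round(),s[i,4],rect(wcast(f,pts,.022)))
a=rectify(f,(.542,.311),-9.4,.022,.24,.16); b=cv2.resize(p,(300,225)); 
cv2.imwrite("pics/w9.png",np.hstack([a,np.vstack([b,np.zeros((95,300,3),np.uint8)])])[:,:,::-1])
```

```text
t 20.8 from [0.5426 0.3093 0.2685] [-180.     -0.    170.59] w 0.0418 shift [ 0.8  1.6 -1.5] turn [-0.0001 -0.     -0.0002]
blue [282. 261.] (array([541.8, 310.2]), array([59.6, 35.9]), -9.3) jig mm [ 57.8 324.2]
red [282. 152.] 2437 (array([484.7, 320.4]), array([35.3, 35.1]), 80.7)
```

View pics/w9.png

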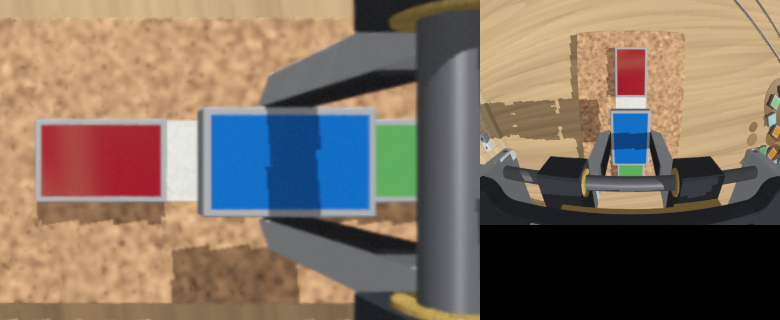

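send_rows(increments=[[[0,0,0],[-20,25,0],36],[[0,0,0],[-40,55,0],36],[[0,0,0],[-60,80,0],36],[[0,0,0],[-60,80,0],36],[[0,0,0],[-60,80,0],36]])

```text
time_s: 21.22
ee_pos: [0.6151, 0.3791, 0.2671]
eef_rot: [-3.141, -0.001, 2.978]
force: [-0.0, -0.1, -0.8]
grip_width: 0.0416
```

Run:
```python
from h import *
f=wrist("w10.npz"); p=f["p"]; print(f["pos"],f["rot"])
a=rectify(f,(.542,.311),-9.4,.022,.26,.14,3000)
h=cv2.cvtColor(a,cv2.COLOR_RGB2HSV)
C=[]
for nm,m in(("red",cv2.inRange(h,(165,110,50),(180,255,255))|cv2.inRange(h,(0,150,50),(5,255,255))),("green",cv2.inRange(h,(45,100,50),(85,255,255)))):
    m=cv2.morphologyEx(m,cv2.MORPH_OPEN,np.ones((9,9)))
    m=cv2.morphologyEx(m,cv2.MORPH_CLOSE,np.ones((21,21)))
    k,l,s,c=cv2.connectedComponentsWithStats(m)
    for i in range(1,k):
        if s[i,4]>6000:
            v,u=np.where(l==i); r=cv2.minAreaRect(np.c_[u,v].astype(np.float32)); print(nm,np.round((np.array(r[0])-[390,210])/3,2),np.round(np.array(r[1])/3,1),r[2])
cv2.imwrite("pics/w10.png",a[:,:,::-1])
```

```text
[0.61513253 0.37912393 0.26707678] [-3.14085023e+00 -9.40605686e-04  2.97776167e+00]
red [-69.83   0.17] [59. 35.] 0.0
green [66.17  0.33] [34.7 58.3] 90.0
```

View pics/w10.png

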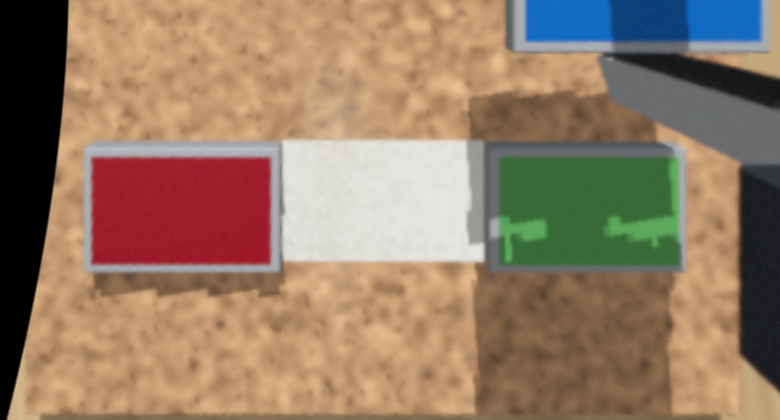

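Run:
```python
from h import *
go([.5410,.3101,.240],170.5)
```

```text
t 21.27 from [0.6146 0.3787 0.2675] [-1.7995e+02 -6.0000e-02  1.7060e+02] w 0.0417 shift [ 61.4 -79.6  27.7] turn [-0.0009 -0.0011  0.0017]
```

send_rows(increments=[[[0,0,0],[20,-25,8],36],[[0,0,0],[42,-55,18],36],[[0,0,0.001],[58,-76,25],36],[[0,0,0.001],[61,-79.6,28],36],[[0,0,0.001],[61,-79.6,28],36]])

```text
time_s: 21.68
ee_pos: [0.5402, 0.3092, 0.2407]
eef_rot: [-3.141, -0.001, 2.976]
force: [0.5, 0.8, 0.2]
grip_width: 0.0414
```

send_rows(increments=[[[0,0,0],[0,0,0],36],[[0,0,0],[0,0,0],36],[[0,0,0],[0,0,0],36],[[0,0,0],[0,0,0],36]])

```text
time_s: 22.02
ee_pos: [0.5416, 0.3112, 0.2405]
eef_rot: [3.141, 0.0, 2.977]
force: [-0.2, -0.2, -1.3]
grip_width: 0.0421
```

Run:
```python
from h import *
f=wrist("w11.npz"); r=blue(f,f["pos"][2]-.2136+.022)
go([.5410,.3101,.215],170.5)
a=np.radians(-9.45); d=r[0]-[540.2,311.0]; print("tile err row frame mm",d[0]*np.cos(a)+d[1]*np.sin(a),-d[0]*np.sin(a)+d[1]*np.cos(a))
im=rectify(f,(.542,.311),-9.4,.022,.24,.14,3000)
h=cv2.cvtColor(im,cv2.COLOR_RGB2HSV); m=cv2.inRange(h,(165,110,50),(180,255,255))|cv2.inRange(h,(0,150,50),(5,255,255))
m=cv2.morphologyEx(m,cv2.MORPH_OPEN,np.ones((9,9))); v,u=np.where(m>0); r=cv2.minAreaRect(np.c_[u,v].astype(np.float32)); print(np.round((np.array(r[0])-[360,210])/3,2),r[1],r[2])
```

```text
blue [283. 264.] (array([541. , 312.2]), array([59.6, 35.9]), -9.4) jig mm [ 57.5 326.3]
t 22.07 from [0.5415 0.3112 0.2403] [1.7999e+02 1.0000e-02 1.7057e+02] w 0.0416 shift [ 0.4 -1.1 25.3] turn [0.0002 0.0002 0.0013]
tile err row frame mm 0.5921191898585179 1.3150645858668661
[-69.83   0.  ] (106.0, 177.0) 90.0
```

send_rows(increments=[[[0,0,0.001],[0.6,-1.2,0],36],[[0,0,0.001],[0.6,-1.2,6],36],[[0,0,0.001],[0.6,-1.2,14],36],[[0,0,0.001],[0.6,-1.2,18],36],[[0,0,0.001],[0.6,-1.2,20],36]])

```text
time_s: 22.48
ee_pos: [0.5403, 0.3097, 0.2189]
eef_rot: [-3.141, -0.001, 2.976]
force: [-0.5, 0.8, -1.4]
grip_width: 0.0416
```

send_rows(increments=[[[0,0,0],[0,0,1],36],[[0,0,0],[0,0,2],36],[[0,0,0],[0,0,3],36],[[0,0,0],[0,0,3],36],[[0,0,0],[0,0,3],36]])

```text
time_s: 22.9
ee_pos: [0.5405, 0.3098, 0.2175]
eef_rot: [3.141, 0.0, 2.976]
force: [-0.1, -0.3, -0.2]
grip_width: 0.0417
```

Run:
```python
from h import *
f=wrist("w12.npz"); r=blue(f,f["pos"][2]-.2136+.022); print(f["pos"],f["rot"])
a=np.radians(-9.45); d=r[0]-[540.2,311.0]; print("tile err row frame mm",d[0]*np.cos(a)+d[1]*np.sin(a),-d[0]*np.sin(a)+d[1]*np.cos(a))
im=rectify(f,(.5402,.311),-9.4,.022,.16,.12,4000)
cv2.imwrite("pics/w12.png",im[:,:,::-1])
```

```text
blue [282. 264.] (array([539.9, 310.8]), array([59.6, 35.9]), -9.4) jig mm [ 56.1 325.2]
[0.54052637 0.3098098  0.21749295] [3.14147622e+00 1.79754245e-04 2.97581888e+00]
tile err row frame mm -0.2630914078392452 -0.24654190540595794
```

send_rows(increments=[[[0,0,0],[-0.2,0.2,1],36],[[0,0,0],[-0.2,0.2,2],36],[[0,0,0],[-0.2,0.2,3],36],[[0,0,0],[-0.2,0.2,3],36]])

```text
time_s: 23.28
ee_pos: [0.5407, 0.3099, 0.2141]
eef_rot: [-3.141, -0.0, 2.976]
force: [0.1, -0.5, -0.4]
grip_width: 0.0418
```

send_rows(increments=[[[0,0,0],[0,0,0.4],36],[[0,0,0],[0,0,0.8],36],[[0,0,0],[0,0,0.8],36]])

```text
time_s: 23.53
ee_pos: [0.5408, 0.3099, 0.2136]
eef_rot: [3.142, 0.0, 2.976]
force: [0.1, -0.0, 0.6]
grip_width: 0.042
```

send_rows(increments=[[[0,0,0],[0,0,0.4],36],[[0,0,0],[0,0,0.5],36],[[0,0,0],[0,0,0.5],36]])

```text
time_s: 23.78
ee_pos: [0.5408, 0.3099, 0.2136]
eef_rot: [3.142, 0.0, 2.976]
force: [-2.9, -1.7, 5.8]
grip_width: 0.0418
```

send_rows(increments=[[[0,0,0],[0,0,0],44],[[0,0,0],[0,0,0],48],[[0,0,0],[0,0,0],54],[[0,0,0],[0,0,0],60],[[0,0,0],[0,0,0],60]])

```text
time_s: 24.2
ee_pos: [0.5408, 0.3099, 0.2129]
eef_rot: [-3.142, -0.0, 2.976]
force: [0.3, -0.0, 0.1]
grip_width: 0.0594
```

send_rows(increments=[[[0,0,0],[0,0,-5],60],[[0,0,0],[0,0,-20],60],[[0,0,0],[0,0,-50],60],[[0,0,0],[-10,0,-85],60],[[0,0,0],[-40,0,-110],60]])

```text
time_s: 24.62
ee_pos: [0.5788, 0.3044, 0.3267]
eef_rot: [3.141, 0.001, 2.978]
force: [-0.1, 1.4, 0.9]
grip_width: 0.0599
```

send_rows(increments=[[[0,0,0],[-30,0,0],80],[[0,0,0],[-40,0,0],80],[[0,0,0],[-40,0,0],80],[[0,0,0],[-40,0,0],80],[[0,0,0],[-40,0,0],80]])

```text
time_s: 25.03
ee_pos: [0.6189, 0.2971, 0.3228]
eef_rot: [-3.141, -0.001, 2.976]
force: [0.4, -0.5, -0.4]
grip_width: 0.0796
```

Run:
```python
from h import *
f=wrist("w13.npz"); print(f["pos"],f["rot"])
im=rectify(f,(.5402,.311),-9.4,.022,.26,.14,3000)
h=cv2.cvtColor(im,cv2.COLOR_RGB2HSV)
for nm,m in(("red",cv2.inRange(h,(165,110,50),(180,255,255))|cv2.inRange(h,(0,150,50),(5,255,255))),("blue",cv2.inRange(h,(105,110,50),(125,255,255))),("green",cv2.inRange(h,(45,100,50),(85,255,255)))):
    m=cv2.morphologyEx(m,cv2.MORPH_OPEN,np.ones((9,9))); m=cv2.morphologyEx(m,cv2.MORPH_CLOSE,np.ones((21,21)))
    k,l,s,c=cv2.connectedComponentsWithStats(m)
    for i in range(1,k):
        if s[i,4]>6000:
            v,u=np.where(l==i); r=cv2.minAreaRect(np.c_[u,v].astype(np.float32)); print(nm,np.round((np.array(r[0])-[390,210])/3,2),np.round(np.array(r[1])/3,1),r[2])
p,d=vision.camera("top"); np.savez("top2.npz",p=p,d=d)
old=np.load("top.npz")["p"]
for nm,a,b in(("amber",7,14),("green",45,80),("blue",105,125)):
    for im in(old,p):
        m=mask(im,a,b,150 if nm=="amber" else 110,70); k,l,s,c=cv2.connectedComponentsWithStats(m)
        print(nm,[c[i].round(1).tolist() for i in range(1,k) if 80<s[i,4]<1500])
for n,(u0,u1,v0,v1) in {"jar":(215,250,145,178),"tub":(280,335,132,176),"rack":(350,420,218,250)}.items():
    print(n,"mean abs diff",np.abs(old[v0:v1,u0:u1].astype(int)-p[v0:v1,u0:u1]).mean().round(1))
```

```text
[0.61887572 0.29708877 0.32276813] [-3.14117924e+00 -8.68520349e-04  2.97629383e+00]
red [-67.83  -0.17] [59. 35.] 0.0
blue [-0.32  0.19] [59.6 35.5] 0.3951369822025299
green [67.83  0.  ] [34.  57.7] 90.0
amber [[34.1, 112.3], [390.5, 185.2], [346.6, 198.9], [401.3, 237.1], [548.3, 236.5], [400.7, 273.2]]
amber [[191.4, 83.7], [287.4, 87.7], [12.2, 108.4], [60.3, 96.1], [390.5, 185.4], [347.2, 197.6], [364.6, 229.4], [401.3, 237.1], [548.5, 236.7], [32.8, 390.3]]
green [[178.9, 206.0], [542.6, 219.8], [382.1, 234.8]]
green [[542.6, 219.7], [382.1, 234.9]]
blue [[363.8, 232.7], [553.7, 253.8]]
blue [[419.9, 153.0], [553.7, 253.8]]
jar mean abs diff 23.0
tub mean abs diff 23.4
rack mean abs diff 29.8
```

```bash
python3 -c "
from station import ctrl
print(ctrl.get_obs()['force']); print(ctrl.hand_in())"
```

```text
[-0.93154268 -0.30282831 -0.90468391]
the job is handed in; nothing more can be done
None
```

The blue tile is in the panel's empty place, face up and in line with the two fixed tiles. I handed the job in at about 25 s with the gripper open and clear of everything.

- **Rack:** I took the tile by its two ends. The first grip was about 5 mm off centre and too high, so I let go, corrected and gripped again before lifting.
- **Squaring board:** I set the tile down short of the corner, let go, and pushed it with closed fingers against the end stop, then the side fence, then the end stop again. The pushes met firm resistance of about 8 to 19 N. The camera put it at (29.4, 20.3) mm, against a seat point of (30, 20) mm.
- **Panel:** I gripped it by the long sides through the finger gap and lowered it into the gap. It touched down with about 6 N at the expected height, and then I released it.

**Last checks:** the wrist camera showed the tile about 0.3 mm off along the row, 0.2 mm across it, and turned 0.4°. The amber and green tiles in the rack had not moved (within 0.1 pixel in the top camera).

**Not confirmed:** my before-and-after image comparison for the jar and tub was inconclusive. The pictures differed there, and I put that down to the arm's shadow and position without checking further. No move was planned near either, and I saw no unexpected contact force. The last placing picture could not be viewed because the picture limit was reached, so that step rests on measured numbers.

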